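# Roll the map tube onto the reader strip

## Robot

A 6-joint arm with a two-finger parallel gripper is mounted at the origin on the work surface. World frame = base frame: x ahead of the robot, y to its left, z up, the work surface at z = 0. Lengths are in m, angles in rad, forces in N, time in s.
With the tool pointing down it reaches from about 0.325 to 0.875 m from the base axis. Payload 4.4 kg.
Tool frame: the origin (TCP) lies between the finger pads; the fingertips stand 11 mm ahead of it and the grasp point (between the pads) lies 8 mm behind it (r.tip_reach is the distance from the TCP to the fingertips, in m); z points along the fingers, y is the line along which they close (so a half turn about z gives the same grasp; the last joint's range is limited). The gripper opens to 85 mm and grips with 20 to 120 N. Pads are 22 mm wide; open, the fingers measure 114 mm over their backs; the gripper's body (76 mm by 85 mm) begins 54 mm behind the grasp point. The pads swing forward as they close: fully open they stand 13 mm farther back than shut.
Start: joints at [1.194, 0.207, 1.542, -0, 1.393, -0.15], TCP at [0.129, 0.56, 0.242] pointing down, gripper open.
Joint ranges: [-2.73, 2.73], [-0.86, 2.22], [0.23, 2.46], [-1.11, 4.25], [0.08, 2.63], [-2.82, 2.82]. Speed limits (rad/s): [2.79, 2.79, 3.14, 3.14, 3.14, 3.14].

## Interface

Orientations are given as a unit quaternion [x, y, z, w].
In Python, from bench import r gives the robot as it stands.
- The arm moves only by the shell command python3 -m creep 'ROWS' [OPENING] [FORCE]. ROWS is JSON, a list of rows, each an object with "translation": the shift along the tool's x, y, z in m, a list of three; "twist": the turn about the tool's z in degrees. A call has 1 to 10 rows; each row shifts and turns the commanded pose from where the row before left it, along the tool's axes as they then stand; what a row does not reach is not made up. A row lasts 1/10 s, in which the tool goes at most 50 mm and 8.59 degrees, less where a joint would pass 70% of its speed; a pose out of reach is approached as far as the arm can. A call is refused whole if a number of a shift passes 0.05 or a number of a turn 8.59, either way. A call with a gripper value outside its range is refused whole. OPENING is the finger opening in m, from 0 to 0.0854, set as the call begins (- or left out, the last holds). The fingers move at their own pace and stop on an object; FORCE is the grip in N (left out, the last holds). Time passes only in rows, so rows that do not move let the fingers close. It gives the time, the measured TCP pose, the force, the opening and the grip force at its end, in the units of the state.
- r.read_state(): the state, without advancing time (a new reading comes with each control period).
- r.grab_frame(name): name is "side" or "top" or "wrist"; returns the picture (400x640x3 uint8, red, green, blue); there is no depth.
- r.get_calibration(name): a dict with "mtx" (3x3 intrinsics, pixels), "R" (3x3) and "t" (3): a world point X has camera coordinates R X + t; the wrist camera has in their place "mount" (4x4, takes a point from camera to tool coordinates, whose origin is the TCP and whose axes are the flange's). Camera axes: x right, y down, z forward; pixel columns grow to the right and rows downward; lengths in m; the calibration is good to about 2 mm. A picture is of the moment at which its call begins: read the wrist's pose just before it. get_calibration takes no time and is no camera call.
- r.job_done(): hands the job in; it is judged then, once.
The state is a dict: "clock": time; "joint_positions": joint angles; "dq": joint speeds; "effort": joint torques, N m; "ee_pos": TCP position; "orientation": TCP orientation; "wrist_force": force on the tool from outside, world axes, zero at the start; "torque": the same for the moment, N m; "finger_gap": finger opening in m; "gripper_force": force on a finger pad.
Only numpy, scipy, OpenCV 4.12 (cv2) and the standard library are available. Lean on these libraries where they do the work, as an engineer would, in place of code of your own. Each camera call takes 0.05 s, during which the arm holds its last target. There are 200 camera calls.

## Task

Check in the map tube: with the fingertips on top of the big tube lying on the rubber mat, roll it under control across the mat until it lies still, lengthwise, centred over the metal reader strip, then leave it there untouched. Push only on its top, do not pick it up, drag it or flick it away, and leave everything else standing where it is.

Things in the scene. Friction and masses are not known exactly. Their poses are not given: they have to be found in the camera images.
- station: Black rubber mat fixed to the table, 400 x 440 mm, 3 mm thick. Origin: centre of its underside, z up. A flat metal reader strip, 30 mm wide, 280 mm long, is inlaid flush along the mat's x axis, centred on the origin (y = 0), with a thin dark centre line. A fixed grey sensor housing, 35 x 50 mm, 38 mm high, stands at x = +175 mm, y = 0 on the mat, at the strip's far end.
- tube: Closed rigid cardboard map tube lying on the mat, 260 mm long, 0.3 to 0.6 kg, 96 mm in diameter between 22 mm long end caps of 100 mm on which it rolls. Origin: its middle, on its axis, 50 mm above the mat; x along the axis, y and z turn as it rolls. Starts 90-116 mm to either side of the strip, parallel to it. A finger that sticks to its top moves twice as far as its centre. Slight rolling drag.
- filebox: Slim upright cardboard file box, 200 mm long, 44 mm wide, 80 mm high, standing loose on the mat beyond the strip, on the side opposite the tube and parallel to it. Origin: centre of its underside, x along its length. Not to be disturbed.
- stamp: Wooden hand stamp, 38 mm across, 75 mm high, standing on the mat near the strip's robot-side end. Origin: centre of its underside. Not to be disturbed.
- canister: Small upright film canister, 47 mm across, 78 mm high, standing on the mat near the strip's robot-side end. Origin: centre of its underside. Not to be disturbed.
- loupe: Black loupe, 40 mm across, 40 mm high, standing on the mat near its far corner. Origin: centre of its underside. Not to be disturbed.
- mug: White mug, 80 mm across, 95 mm high, on the table at the left. Origin: centre of its underside. Not to be disturbed.
- stapler: Stapler, 150 mm long, 45 mm high, on the table at the right. Origin: centre of its underside. Not to be disturbed.
- taperoll: Roll of tape, 90 mm across, 25 mm high, flat on the table at the right. Origin: centre of its underside. Not to be disturbed.

How it is judged:
By the outcome, as a careful person would: the job done as asked, in the order asked, and still so for the second after the job is handed in, with the robot touching nothing.
It also fails if it takes over 51 s, if anything falls off the work surface, if the arm or the gripper's body presses on something with over 40 N, if the wrist force passes 120 N, or if a joint passes its speed limit or range.

## Working session

There is one attempt and no reset: what is moved stays moved. The work goes in short steps, Python scripts to look and compute and a shell command to move; the robot and the scene stay as the last step left them, time stands still between calls to the robot, and variables do not carry over. Pictures are saved under pics/ and viewed, at most 10 in all, crops included, and the job is handed in when it is done.

```bash
mkdir -p pics; python3 - <<'E'
from bench import r
import cv2
s=r.read_state(); print(s)
for n in("top","side"):
    im=r.grab_frame(n); cv2.imwrite(f"pics/{n}0.png",im[:,:,::-1]); c=r.get_calibration(n); print(n,c)
print(r.get_calibration("wrist"))
E
```

```text
{'clock': 0.0, 'joint_positions': array([ 1.19450096e+00,  2.07410498e-01,  1.54298867e+00,  3.87062126e-06,
        1.39355137e+00, -1.50490585e-01]), 'dq': array([-0.00020628,  0.00215921,  0.00129753,  0.00055393,  0.00090727,
        0.00088198]), 'effort': array([ 7.80687056e-03, -3.82774687e+01, -2.91760075e+01,  5.81454413e-03,
       -8.94447556e-03,  6.50051379e-05]), 'ee_pos': array([0.12845866, 0.55968551, 0.24111471]), 'orientation': array([ 1.12662946e-01,  9.93632563e-01, -1.13778425e-03, -3.08785158e-04]), 'wrist_force': array([-1.22865155,  0.35494449, -0.04877493]), 'torque': array([-0.01522055, -0.03824683,  0.00154722]), 'gripper_force': 0.0, 'finger_gap': 0.085568024858911}
top {'mtx': array([[414.15432358,   0.        , 323.36744281],
       [  0.        , 414.15432358, 199.01399338],
       [  0.        ,   0.        ,   1.        ]]), 'R': array([[ 0.07167518, -0.99741832, -0.00439928],
       [-0.97459586, -0.06909547, -0.21304632],
       [ 0.21219233,  0.01955765, -0.9770322 ]]), 't': array([-0.01482736,  0.58376342,  1.21952966])}
side {'mtx': array([[498.9
[... 159 characters left out ...]
2055689, -0.57125666,  0.01876724],
       [-0.36587559, -0.55020547, -0.75060575],
       [ 0.43911438,  0.60904825, -0.66048376]]), 't': array([-0.45183977,  0.26705549,  1.20788188])}
{'mtx': array([[315.48628335,   0.        , 323.37209412],
       [  0.        , 315.48628335, 199.39700975],
       [  0.        ,   0.        ,   1.        ]]), 'mount': array([[-6.28430782e-04, -9.50256359e-01, -3.11468229e-01,
         7.91349321e-02],
       [ 9.99999786e-01, -6.53935488e-04, -2.25521914e-05,
        -1.11946820e-04],
       [-1.82249765e-04, -3.11468177e-01,  9.50256566e-01,
        -1.32160234e-01],
       [ 0.00000000e+00,  0.00000000e+00,  0.00000000e+00,
         1.00000000e+00]])}
```

View pics/top0.png

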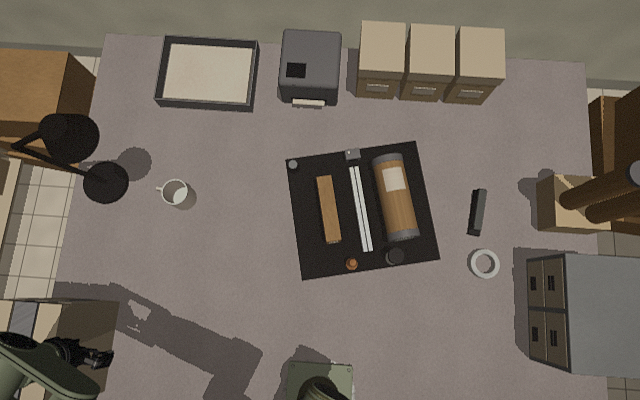

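View pics/side0.png

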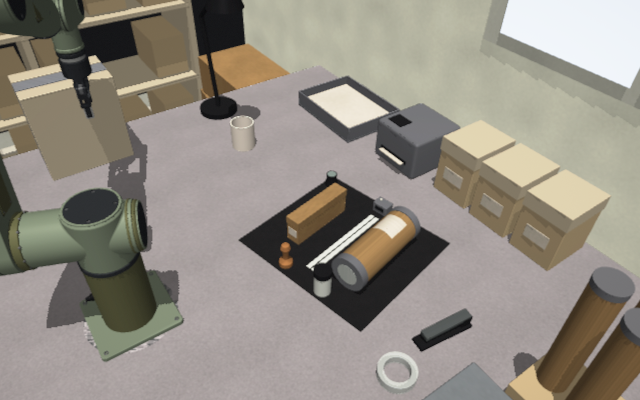

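```bash
python3 - <<'E'
import cv2
t=cv2.imread("pics/top0.png")[135:285,280:445]; cv2.imwrite("pics/t1.png",cv2.resize(t,None,fx=4,fy=4,interpolation=cv2.INTER_CUBIC)[:600])
t=cv2.imread("pics/side0.png")[165:330,235:455]; cv2.imwrite("pics/s1.png",cv2.resize(t,None,fx=3.6,fy=3.6,interpolation=cv2.INTER_CUBIC))
E
```

```text
(no output)
```

View pics/t1.png

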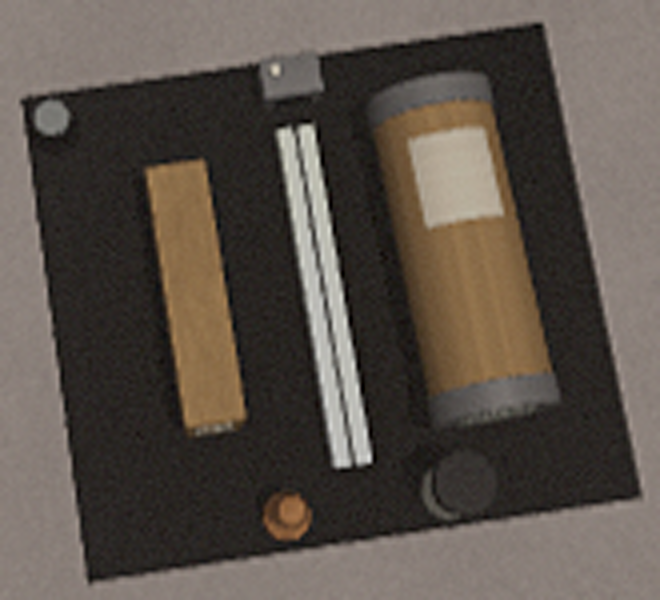

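View pics/s1.png

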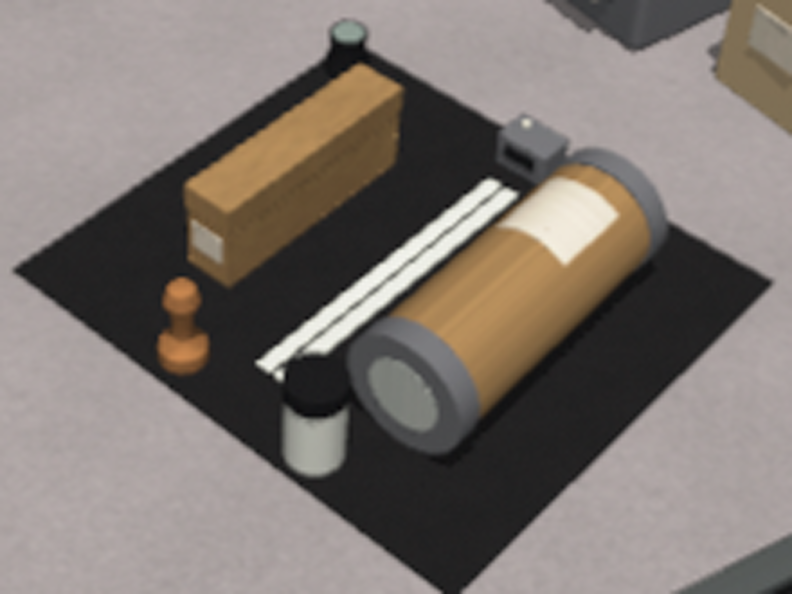

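```bash
cat > h.py <<'E'
import numpy as np, cv2
from scipy.optimize import least_squares
from bench import r
C={n:r.get_calibration(n) for n in("top","side")}
def proj(n,X):
    c=C[n]; p=(np.asarray(X)@c["R"].T+c["t"])@c["mtx"].T; return p[...,:2]/p[...,2:]
def ray(n,uv,z):
    c=C[n]; d=np.linalg.solve(c["mtx"],[*uv,1])@c["R"]; o=-c["R"].T@c["t"]; return o+d*(z-o[2])/d[2]
def crop(n,P):
    o,f=((280,135),4) if n=="top" else ((235,165),3.6)
    return (np.array(P,float)+.5)/f-.5+o
def place(m,P): # mat pose x,y,yaw
    P=np.atleast_2d(np.array(P,float)); c,s=np.cos(m[2]),np.sin(m[2])
    return np.c_[m[0]+c*P[:,0]-s*P[:,1], m[1]+s*P[:,0]+c*P[:,1], P[:,2]]
a=np.linspace(0,2*np.pi,72)
circ=lambda x:np.c_[0*a+x,.05*np.cos(a),.053+.05*np.sin(a)]
TP=np.r_[circ(-.13),circ(.13)]
def hull(n,t): return cv2.convexHull(proj(n,place(t,TP)).astype(np.float32))
def tubefit(obs,t0):
    f=lambda t:np.concatenate([[cv2.pointPolygonTest(hull(n,t),tuple(map(float,p)),True) for p in P] for n,P in obs.items()])
    s=least_squares(f,t0,diff_step=1e-3,x_scale=[.01,.01,.05]); return s.x,s.fun
def inmat(m,p):
    d=np.array(p[:2])-m[:2]; c,s=np.cos(m[2]),np.sin(m[2]); return np.array([c*d[0]+s*d[1],-s*d[0]+c*d[1]])
E
cat > m.py <<'E'
from h import *
cor=[[.2,.22,.003],[.2,-.22,.003],[-.2,-.22,.003],[-.2,.22,.003],[.14,0,.003],[-.14,0,.003]]
co={"top":[(24,99),(543,23),(640,496),(91,581),(295,126),(353,466)],"side":[(16,270),(771,283)]}
pick={"top":[0,1,2,3,4,5],"side":[3,1]}
for use in(["top"],["top","side"]):
    f=lambda m:np.concatenate([(proj(n,place(m,np.array(cor)[pick[n]]))-crop(n,co[n])).ravel() for n in use])
    s=least_squares(f,[.6,0,0]); m=s.x; print("mat",m.round(4),np.degrees(m[2]).round(2),s.fun.round(1))
for n,P in {"top":[(295,126),(353,466)]}.items():
    print([inmat(m,ray(n,p,.003)).round(4) for p in crop(n,P)])
ob={"top":crop("top",[(369,103),(385,88),(430,74),(470,72),(490,80),(559,400),(540,412),(490,423),(440,430),(431,410)]),
"side":crop("side",[(350,360),(360,335),(385,318),(430,454),(380,420),(475,410),(585,149),(640,175),(666,220),(655,250)])}
t0=[*place(m,[0,-.1,0])[0,:2],m[2]]
for u in({"top":ob["top"]},{"side":ob["side"]},ob):
    t,res=tubefit(u,t0); print("tube",t.round(4),"in mat",inmat(m,t).round(4),np.degrees(t[2]-m[2]).round(2),res.round(1))
for k,p,z in(("canister",(465,482),.081),("stamp",(290,507),.078),("loupe",(52,118),.043)): print(k,inmat(m,ray("top",crop("top",p),z)).round(4))
print("filebox",[inmat(m,ray("top",crop("top",p),.083)).round(4) for p in((146,170),(206,159),(244,419),(185,430))])
print("tip",r.tip_reach)
E
python3 m.py
```

```text
mat [ 0.5765 -0.0941  0.2213] 12.68 [-0.6 -0.5  0.1 -0.5  0.8  0.5 -0.7  0.5  0.1  0.3  0.2 -0.5]
mat [ 0.5758 -0.0943  0.2212] 12.68 [-0.5 -0.3  0.2 -0.2  0.9  0.7 -0.6  0.7  0.2  0.5  0.3 -0.3 -0.6 -0.8
  1.3 -1. ]
[array([0.1419, 0.0003]), array([-0.1406,  0.001 ])]
tube [ 0.606  -0.1958  0.2414] in mat [ 0.0072 -0.1056] 1.16 [ 0.3 -0.5 -0.5 -0.   0.1  0.6 -0.2 -0.2 -0.3  0.7]
tube [ 0.6036 -0.1949  0.2458] in mat [ 0.0051 -0.1042] 1.41 [ 1.   0.4  1.4 -0.4  0.9  2.8  0.8  1.2  0.1  0.1]
tube [ 0.6049 -0.1948  0.245 ] in mat [ 0.0063 -0.1045] 1.36 [ 0.4 -0.7 -0.7 -0.4 -0.4  0.4  0.   0.   0.   1.   0.7  0.3  1.3 -0.7
  0.5  2.9  0.9  1.5  0.5  0.2]
canister [-0.1704 -0.07  ]
stamp [-0.169   0.0609]
loupe [0.1662 0.1963]
filebox [array([0.1012, 0.1288]), array([0.1029, 0.0818]), array([-0.1   ,  0.0845]), array([-0.1015,  0.1292])]
tip 0.011
```

```bash
python3 -m creep '[{"translation":[-0.032,-0.032,0],"twist":0},{"translation":[-0.032,-0.032,0],"twist":0},{"translation":[-0.032,-0.032,0],"twist":0},{"translation":[-0.032,-0.032,0],"twist":0},{"translation":[-0.032,-0.032,0],"twist":0},{"translation":[-0.032,-0.032,0],"twist":0},{"translation":[-0.032,-0.032,0],"twist":0},{"translation":[-0.032,-0.032,0],"twist":0},{"translation":[-0.032,-0.032,0],"twist":0},{"translation":[-0.032,-0.032,0],"twist":0}]'
python3 -m creep '[{"translation":[-0.032,-0.032,0],"twist":0},{"translation":[-0.032,-0.032,0],"twist":0},{"translation":[-0.032,-0.032,0],"twist":0},{"translation":[-0.032,-0.032,0],"twist":0},{"translation":[-0.032,-0.032,0],"twist":0},{"translation":[-0.032,-0.032,0],"twist":0},{"translation":[-0.032,-0.032,0],"twist":0},{"translation":[-0.032,-0.032,0],"twist":0},{"translation":[-0.032,-0.032,0],"twist":0},{"translation":[-0.03,-0.03,0],"twist":0}]'
python3 -m creep '[{"translation":[0,0,0],"twist":8},{"translation":[0,0,0],"twist":8},{"translation":[0,0,0],"twist":8},{"translation":[0,0,0],"twist":8},{"translation":[0,0,0],"twist":8},{"translation":[0,0,0],"twist":8},{"translation":[0,0,0],"twist":8},{"translation":[0,0,0],"twist":8},{"translation":[0,0,0],"twist":0},{"translation":[0,0,0],"twist":0}]'
cat > st.py <<'E'
from h import *
from scipy.spatial.transform import Rotation as Ro
s=r.read_state(); R=Ro.from_quat(s["orientation"]).as_matrix(); p=s["ee_pos"]; M=[.5758,-.0943,.2212]
print("t",round(s["clock"],2),"tcp",p.round(4),"in mat",inmat(M,p).round(4),"y heading",np.degrees(np.arctan2(R[1,1],R[0,1])).round(2),"z",R[:,2].round(4),"F",s["wrist_force"].round(1),"q",s["joint_positions"].round(2))
E
python3 st.py
```

```text
clock: 1.1
ee_pos: [0.3693, 0.1752, 0.2421]
orientation: [0.113, 0.994, 0.0, -0.0]
wrist_force: [1.2, 0.4, -0.2]
finger_gap: 0.0852
gripper_force: 0.0
clock: 2.1
ee_pos: [0.6081, -0.206, 0.2414]
orientation: [0.113, 0.994, 0.0, -0.001]
wrist_force: [-0.1, -0.1, 0.1]
finger_gap: 0.0852
gripper_force: 0.0
clock: 3.1
ee_pos: [0.6075, -0.2041, 0.2417]
orientation: [0.621, 0.784, -0.0, -0.001]
wrist_force: [0.6, -0.4, -0.4]
finger_gap: 0.0855
gripper_force: 0.0
t 3.1 tcp [ 0.6075 -0.2041  0.2417] in mat [ 0.0068 -0.1141] y heading 13.23 z [-9.e-04  5.e-04 -1.e+00] F [ 0.6 -0.4 -0.4] q [-0.46  0.35  1.37 -0.    1.43 -0.69]
```

```bash
python3 -m creep '[{"translation":[0,0,0.03],"twist":0},{"translation":[0,0,0.03],"twist":0},{"translation":[0,0,0.03],"twist":0},{"translation":[0,0,0.02],"twist":0},{"translation":[0,0,0.01],"twist":0},{"translation":[0,0,0.002],"twist":0},{"translation":[0,0,0],"twist":0}]'
python3 - <<'E'
from bench import r
import cv2
im=r.grab_frame("side")[120:290,280:480]; cv2.imwrite("pics/s2.png",cv2.resize(im[:,:,::-1],None,fx=3.5,fy=3.5,interpolation=cv2.INTER_CUBIC))
E
python3 st.py
```

```text
clock: 3.8
ee_pos: [0.6082, -0.2045, 0.1209]
orientation: [0.622, 0.783, 0.0, 0.0]
wrist_force: [0.4, -0.4, 0.0]
finger_gap: 0.0853
gripper_force: 0.0
t 3.85 tcp [ 0.6087 -0.2047  0.1217] in mat [ 0.0078 -0.1149] y heading 13.1 z [ 0.0022 -0.0011 -1.    ] F [ 0.6 -0.4  0.5] q [-0.46  0.46  1.47 -0.    1.21 -0.69]
```

View pics/s2.png

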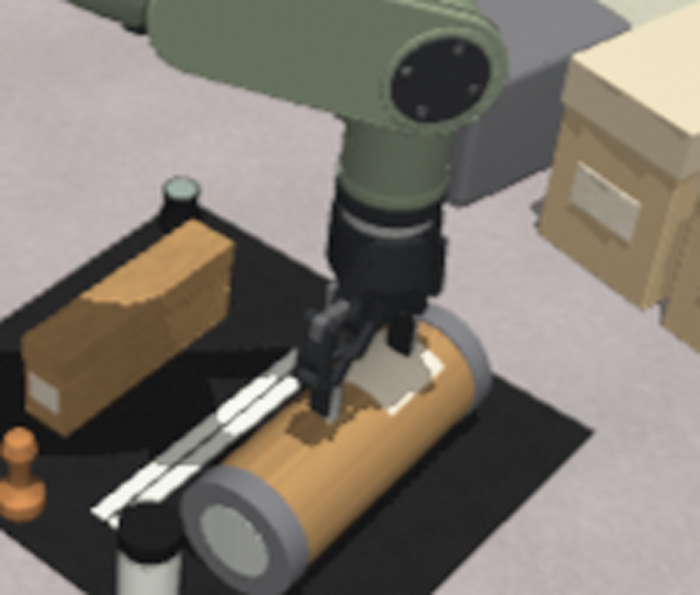

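The open fingers straddle the tube's middle (around (325,415) and (400,345) in the crop), just above it.

```bash
python3 -m creep '[{"translation":[0,0,0.002],"twist":0},{"translation":[0,0,0.002],"twist":0},{"translation":[0,0,0.002],"twist":0},{"translation":[0,0,0.001],"twist":0},{"translation":[0,0,0.001],"twist":0},{"translation":[0,0,0],"twist":0}]'; python3 st.py
```

```text
clock: 4.45
ee_pos: [0.6076, -0.2042, 0.112]
orientation: [0.622, 0.783, -0.0, -0.0]
wrist_force: [-0.2, -0.0, -0.2]
finger_gap: 0.0853
gripper_force: 0.0
t 4.45 tcp [ 0.6076 -0.2042  0.112 ] in mat [ 0.0069 -0.1142] y heading 13.06 z [-4.e-04  2.e-04 -1.e+00] F [-0.2 -0.  -0.2] q [-0.46  0.47  1.48 -0.    1.19 -0.69]
```

```bash
python3 -m creep '[{"translation":[0,0,0.001],"twist":0},{"translation":[0,0,0.001],"twist":0},{"translation":[0,0,0.001],"twist":0},{"translation":[0,0,0.001],"twist":0},{"translation":[0,0,0],"twist":0}]'; python3 -m creep '[{"translation":[0,0,0.001],"twist":0},{"translation":[0,0,0.001],"twist":0},{"translation":[0,0,0.001],"twist":0},{"translation":[0,0,0],"twist":0}]'
```

```text
clock: 4.95
ee_pos: [0.6076, -0.2042, 0.108]
orientation: [0.622, 0.783, -0.0, -0.0]
wrist_force: [-0.8, -0.2, -1.1]
finger_gap: 0.0855
gripper_force: 0.0
clock: 5.35
ee_pos: [0.6076, -0.2042, 0.1051]
orientation: [0.622, 0.783, -0.0, -0.0]
wrist_force: [0.1, 0.4, -0.1]
finger_gap: 0.0856
gripper_force: 0.0
```

```bash
python3 -m creep '[{"translation":[0,0,0.001],"twist":0},{"translation":[0,0,0.001],"twist":0},{"translation":[0,0,0.001],"twist":0},{"translation":[0,0,0],"twist":0}]'; python3 -m creep '[{"translation":[0,0,0.001],"twist":0},{"translation":[0,0,0.001],"twist":0},{"translation":[0,0,0],"twist":0}]'
```

```text
clock: 5.75
ee_pos: [0.6076, -0.2042, 0.102]
orientation: [0.622, 0.783, -0.0, -0.0]
wrist_force: [-1.5, 0.3, 0.1]
finger_gap: 0.0851
gripper_force: 0.0
clock: 6.05
ee_pos: [0.6076, -0.2042, 0.1001]
orientation: [0.622, 0.783, -0.0, -0.0]
wrist_force: [0.4, -0.0, -0.4]
finger_gap: 0.0853
gripper_force: 0.0
```

```bash
python3 -m creep '[{"translation":[0,0,0.0005],"twist":0},{"translation":[0,0,0.0005],"twist":0},{"translation":[0,0,0],"twist":0}]'; python3 -m creep '[{"translation":[0,0,0.0005],"twist":0},{"translation":[0,0,0],"twist":0}]'; python3 -m creep '[{"translation":[0,0,0.0005],"twist":0},{"translation":[0,0,0],"twist":0}]'
```

```text
clock: 6.35
ee_pos: [0.6077, -0.2042, 0.0992]
orientation: [0.622, 0.783, -0.0, -0.0]
wrist_force: [-0.4, 0.3, -0.5]
finger_gap: 0.0852
gripper_force: 0.0
clock: 6.55
ee_pos: [0.6078, -0.2043, 0.0989]
orientation: [0.622, 0.783, 0.0, 0.0]
wrist_force: [-0.0, -0.0, 0.1]
finger_gap: 0.0852
gripper_force: 0.1
clock: 6.75
ee_pos: [0.6079, -0.2045, 0.0988]
orientation: [0.622, 0.783, -0.0, 0.0]
wrist_force: [-0.9, -0.7, 2.8]
finger_gap: 0.0855
gripper_force: 1.3
```

```bash
python3 -m creep '[{"translation":[0,0,0.0005],"twist":0},{"translation":[0.001,0,0],"twist":0},{"translation":[0.003,0,0],"twist":0},{"translation":[0.004,0,0],"twist":0},{"translation":[0.004,0,0],"twist":0},{"translation":[0.003,0,0],"twist":0},{"translation":[0.002,0,0],"twist":0},{"translation":[0.001,0,0],"twist":0},{"translation":[0,0,0],"twist":0}]'; python3 st.py;python3 - <<'E'
from bench import r
import cv2
im=r.grab_frame("top"); cv2.imwrite("pics/t3full.png",im[:,:,::-1]); im=im[135:285,280:445]; cv2.imwrite("pics/t3.png",cv2.resize(im[:,:,::-1],None,fx=4,fy=4,interpolation=cv2.INTER_CUBIC))
E
```

```text
clock: 7.65
ee_pos: [0.6036, -0.187, 0.0988]
orientation: [0.622, 0.783, -0.0, 0.0]
wrist_force: [-3.2, -0.5, 5.3]
finger_gap: 0.0855
gripper_force: 3.0
t 7.65 tcp [ 0.6036 -0.187   0.0988] in mat [ 0.0067 -0.0966] y heading 13.07 z [-0.e+00 -9.e-04 -1.e+00] F [-3.2 -0.5  5.3] q [-0.44  0.47  1.51 -0.    1.16 -0.66]
```

View pics/t3.png

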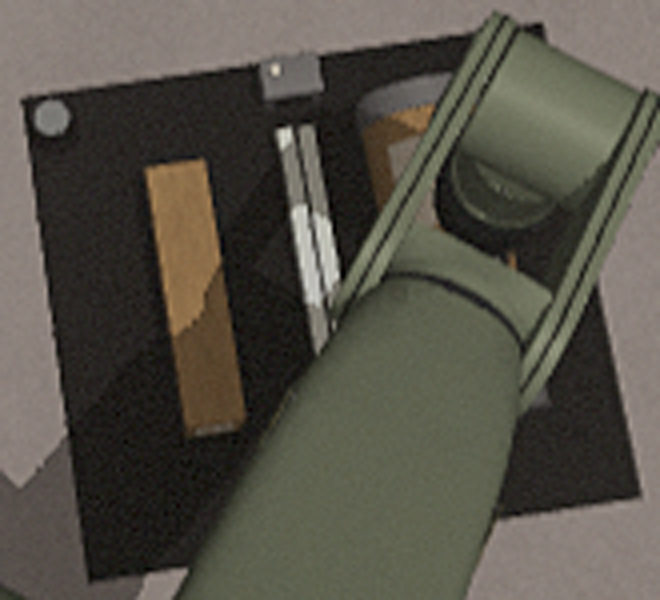

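```bash
python3 -m creep '[{"translation":[0.001,0,0],"twist":0},{"translation":[0.003,0,0],"twist":0},{"translation":[0.004,0,0],"twist":0},{"translation":[0.004,0,0],"twist":0},{"translation":[0.003,0,0],"twist":0},{"translation":[0.002,0,0],"twist":0},{"translation":[0.001,0,0],"twist":0},{"translation":[0,0,0],"twist":0},{"translation":[0,0,0],"twist":0}]'; python3 st.py
python3 -m creep '[{"translation":[0,0,-0.002],"twist":0},{"translation":[0,0,-0.004],"twist":0},{"translation":[-0.009,0,0],"twist":0},{"translation":[-0.009,0,0],"twist":0},{"translation":[0,0,0.003],"twist":0},{"translation":[0,0,0],"twist":0}]'
cat > look.py <<'E'
import sys,numpy as np
from h import *
# tube fit with far cap seen by top + side near cap via grey/brown outline: compare edges with hull by chamfer
def fit(t0):
    cost=[]
    D={}
    for n in("top","side"):
        im=cv2.cvtColor(r.grab_frame(n),cv2.COLOR_RGB2GRAY).astype(np.float32); g=cv2.GaussianBlur(im,(0,0),1)
        D[n]=np.hypot(cv2.Sobel(g,cv2.CV_32F,1,0),cv2.Sobel(g,cv2.CV_32F,0,1))
    def sc(t):
        v=[]
        for n in D:
            h=hull(n,t)[:,0]; h2=np.roll(h,-1,0)
            P=np.concatenate([a+(b-a)*np.linspace(0,1,max(2,int(np.hypot(*(b-a)))+1))[:,None] for a,b in zip(h,h2)]).astype(np.float32)
            v.append(np.minimum(cv2.remap(D[n],P[None,:,0],P[None,:,1],cv2.INTER_LINEAR),60).mean())
        return sum(v)
    return sc
M=np.array([.5758,-.0943,.2212]); g=float(sys.argv[1]); sc=fit(None)
best=max(((sc([*place(M,[x,y,0])[0,:2],M[2]+w]),y,x,w) for y in np.arange(g-.012,g+.0121,.001) for x in(.004,.006,.008) for w in np.radians([-1,0,1,2])))
print("tube y",best[1].round(4),"x",best[2],"yaw",np.degrees(best[3]).round(1),"score",best[0])
E
python3 look.py -.0865; python3 st.py
```

```text
clock: 8.6
ee_pos: [0.5993, -0.1696, 0.0987]
orientation: [0.622, 0.783, -0.0, 0.0]
wrist_force: [-4.0, -0.5, 6.7]
finger_gap: 0.0853
gripper_force: 3.2
t 8.6 tcp [ 0.5993 -0.1696  0.0987] in mat [ 0.0064 -0.0787] y heading 13.06 z [-5.e-04 -9.e-04 -1.e+00] F [-4.  -0.5  6.7] q [-0.41  0.45  1.54 -0.    1.15 -0.64]
clock: 9.2
ee_pos: [0.6032, -0.187, 0.0999]
orientation: [0.622, 0.783, -0.0, -0.001]
wrist_force: [0.6, 0.8, 0.2]
finger_gap: 0.0854
gripper_force: 0.0
tube y -0.0885 x 0.008 yaw 1.0 score 91.97914
t 9.3 tcp [ 0.6032 -0.1866  0.1001] in mat [ 0.0065 -0.096 ] y heading 13.05 z [-1.1e-03  7.0e-04 -1.0e+00] F [-0.1  0.3 -0.1] q [-0.44  0.47  1.51  0.    1.17 -0.66]
```

```bash
python3 -m creep '[{"translation":[0,0,0.003],"twist":0},{"translation":[0.001,0,0],"twist":0},{"translation":[0.004,0,0],"twist":0},{"translation":[0.006,0,0],"twist":0},{"translation":[0.006,0,0],"twist":0},{"translation":[0.006,0,0],"twist":0},{"translation":[0.006,0,0],"twist":0},{"translation":[0.004,0,0],"twist":0},{"translation":[0.002,0,0],"twist":0},{"translation":[0.001,0,0],"twist":0}]'
python3 -m creep '[{"translation":[0,0,0],"twist":0},{"translation":[0,0,0],"twist":0},{"translation":[0,0,-0.002],"twist":0},{"translation":[0,0,-0.004],"twist":0},{"translation":[-0.009,0,0],"twist":0},{"translation":[-0.009,0,0],"twist":0},{"translation":[0,0,0.003],"twist":0},{"translation":[0,0,0],"twist":0}]'
python3 look.py -.0695; python3 st.py
```

```text
clock: 10.3
ee_pos: [0.5952, -0.1514, 0.0987]
orientation: [0.622, 0.783, -0.0, 0.0]
wrist_force: [-2.8, -0.8, 5.8]
finger_gap: 0.0853
gripper_force: 3.1
clock: 11.1
ee_pos: [0.5991, -0.1695, 0.0999]
orientation: [0.622, 0.783, -0.0, -0.001]
wrist_force: [0.4, 1.4, -0.8]
finger_gap: 0.0855
gripper_force: 0.0
tube y -0.0695 x 0.008 yaw 1.0 score 90.075424
t 11.2 tcp [ 0.5992 -0.1691  0.1001] in mat [ 0.0064 -0.0781] y heading 13.05 z [-1.1e-03  6.0e-04 -1.0e+00] F [ 0.4 -1.  -0.2] q [-0.41  0.45  1.54  0.    1.16 -0.64]
```

```bash
python3 -m creep '[{"translation":[0,0,0.003],"twist":0},{"translation":[0.001,0,0],"twist":0},{"translation":[0.004,0,0],"twist":0},{"translation":[0.006,0,0],"twist":0},{"translation":[0.006,0,0],"twist":0},{"translation":[0.006,0,0],"twist":0},{"translation":[0.006,0,0],"twist":0},{"translation":[0.004,0,0],"twist":0},{"translation":[0.002,0,0],"twist":0},{"translation":[0.001,0,0],"twist":0}]'
python3 -m creep '[{"translation":[0,0,0],"twist":0},{"translation":[0,0,0],"twist":0},{"translation":[0,0,-0.002],"twist":0},{"translation":[0,0,-0.004],"twist":0},{"translation":[-0.009,0,0],"twist":0},{"translation":[-0.009,0,0],"twist":0},{"translation":[0,0,0.003],"twist":0},{"translation":[0,0,0],"twist":0}]'
python3 look.py -.0515; python3 st.py
```

```text
clock: 12.2
ee_pos: [0.5911, -0.1339, 0.0987]
orientation: [0.622, 0.783, -0.0, 0.0]
wrist_force: [-3.9, -1.4, 6.4]
finger_gap: 0.0854
gripper_force: 3.2
clock: 13.0
ee_pos: [0.5951, -0.152, 0.0999]
orientation: [0.622, 0.783, -0.0, -0.001]
wrist_force: [0.5, 0.7, 0.1]
finger_gap: 0.0856
gripper_force: 0.0
tube y -0.0505 x 0.008 yaw 1.0 score 87.58385
t 13.1 tcp [ 0.5951 -0.1516  0.1002] in mat [ 0.0063 -0.0601] y heading 13.04 z [-1.1e-03  6.0e-04 -1.0e+00] F [ 0.1 -0.7 -0.3] q [-0.39  0.43  1.56  0.    1.15 -0.62]
```

```bash
python3 -m creep '[{"translation":[0,0,0.003],"twist":0},{"translation":[0.001,0,0],"twist":0},{"translation":[0.004,0,0],"twist":0},{"translation":[0.006,0,0],"twist":0},{"translation":[0.006,0,0],"twist":0},{"translation":[0.006,0,0],"twist":0},{"translation":[0.006,0,0],"twist":0},{"translation":[0.004,0,0],"twist":0},{"translation":[0.002,0,0],"twist":0},{"translation":[0.001,0,0],"twist":0}]'
python3 -m creep '[{"translation":[0,0,0],"twist":0},{"translation":[0,0,0],"twist":0},{"translation":[0,0,-0.002],"twist":0},{"translation":[0,0,-0.004],"twist":0},{"translation":[-0.009,0,0],"twist":0},{"translation":[-0.009,0,0],"twist":0},{"translation":[0,0,0.003],"twist":0},{"translation":[0,0,0],"twist":0}]'
python3 look.py -.0335; python3 st.py
```

```text
clock: 14.1
ee_pos: [0.5871, -0.1163, 0.0987]
orientation: [0.622, 0.783, -0.0, 0.0]
wrist_force: [-4.0, -1.0, 6.5]
finger_gap: 0.0851
gripper_force: 3.3
clock: 14.9
ee_pos: [0.591, -0.1345, 0.0999]
orientation: [0.622, 0.783, -0.0, -0.001]
wrist_force: [0.3, -1.2, 0.9]
finger_gap: 0.0854
gripper_force: 0.0
tube y -0.0325 x 0.006 yaw 1.0 score 89.11787
t 15.0 tcp [ 0.591  -0.134   0.1002] in mat [ 0.0061 -0.0421] y heading 13.05 z [-1.1e-03  6.0e-04 -1.0e+00] F [0.5 0.9 0.9] q [-0.37  0.42  1.58  0.    1.14 -0.59]
```

```bash
python3 -m creep '[{"translation":[0,0,0.003],"twist":0},{"translation":[0.001,0,0],"twist":0},{"translation":[0.004,0,0],"twist":0},{"translation":[0.006,0,0],"twist":0},{"translation":[0.006,0,0],"twist":0},{"translation":[0.006,0,0],"twist":0},{"translation":[0.006,0,0],"twist":0},{"translation":[0.004,0,0],"twist":0},{"translation":[0.002,0,0],"twist":0},{"translation":[0.001,0,0],"twist":0}]'
python3 -m creep '[{"translation":[0,0,0],"twist":0},{"translation":[0,0,0],"twist":0},{"translation":[0,0,-0.002],"twist":0},{"translation":[0,0,-0.01],"twist":0},{"translation":[0,0,-0.03],"twist":0},{"translation":[0,0,-0.04],"twist":0},{"translation":[0.04,0,0],"twist":0},{"translation":[0.04,0,0],"twist":0},{"translation":[0.04,0,0],"twist":0},{"translation":[0.04,0,0],"twist":0}]'
python3 -m creep '[{"translation":[0.04,0,0],"twist":0},{"translation":[0.04,0,0],"twist":0},{"translation":[0.04,0,0],"twist":0},{"translation":[0.04,0,0],"twist":0},{"translation":[0,0,0],"twist":0}]'
python3 look.py -.0145; python3 st.py
python3 - <<'E'
from bench import r
import cv2
im=r.grab_frame("top"); cv2.imwrite("pics/t4full.png",im[:,:,::-1]); im=im[135:285,280:445]; cv2.imwrite("pics/t4.png",cv2.resize(im[:,:,::-1],None,fx=4,fy=4,interpolation=cv2.INTER_CUBIC))
im=r.grab_frame("side"); cv2.imwrite("pics/s4full.png",im[:,:,::-1])
E
```

```text
clock: 16.0
ee_pos: [0.583, -0.0988, 0.0987]
orientation: [0.622, 0.783, -0.0, 0.0]
wrist_force: [-3.5, -1.1, 7.4]
finger_gap: 0.0852
gripper_force: 3.4
clock: 17.0
ee_pos: [0.5467, 0.0584, 0.1803]
orientation: [0.622, 0.783, 0.0, 0.0]
wrist_force: [0.7, 0.5, -0.6]
finger_gap: 0.0856
gripper_force: 0.0
clock: 17.5
ee_pos: [0.5094, 0.2172, 0.1802]
orientation: [0.62, 0.785, 0.001, -0.001]
wrist_force: [0.5, -1.1, -1.0]
finger_gap: 0.0854
gripper_force: 0.0
tube y -0.0135 x 0.008 yaw 1.0 score 114.18227
t 17.6 tcp [0.5106 0.2136 0.1799] in mat [0.0039 0.3147] y heading 13.21 z [ 2.e-04 -3.e-04 -1.e+00] F [ 0.7  1.2 -0.9] q [ 0.24  0.22  1.66 -0.    1.26  0.01]
```

View pics/t4.png

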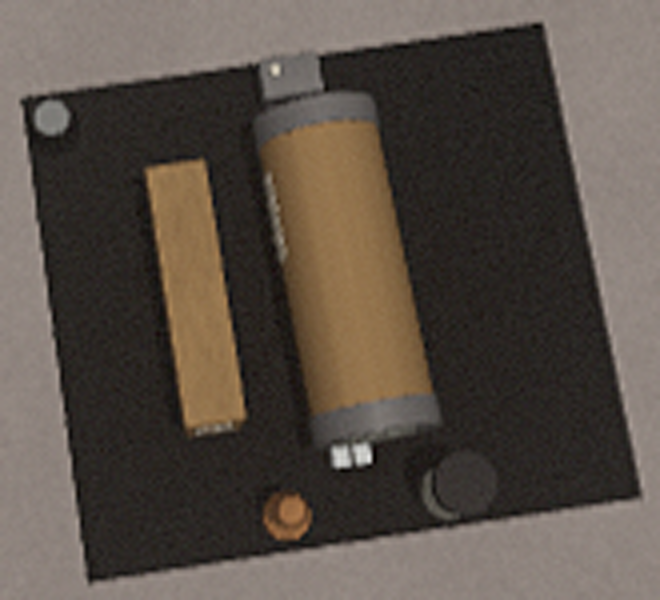

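```bash
cat > ref.py <<'E'
from h import *
from scipy.optimize import minimize
import sys
def grad(f):
    g=cv2.GaussianBlur(cv2.imread(f,0).astype(np.float32),(0,0),.8); return np.hypot(cv2.Sobel(g,cv2.CV_32F,1,0),cv2.Sobel(g,cv2.CV_32F,0,1))
def along(D,h,closed=True):
    h2=np.roll(h,-1,0)
    P=np.concatenate([a+(b-a)*np.linspace(0,1,max(2,int(2*np.hypot(*(b-a)))+1))[:,None] for a,b in zip(h,h2)]).astype(np.float32)
    return np.minimum(cv2.remap(D,P[None,:,0],P[None,:,1],cv2.INTER_LINEAR),150).mean()
def opt(f,x0):
    x0=np.array(x0); s=minimize(lambda x:-f(x),x0,method="Nelder-Mead",options=dict(initial_simplex=np.vstack([x0,*(x0+np.diag([.003,.003,.015]))]),xatol=1e-5,fatol=1e-4)); return s.x
mat=[[.2,.22,.003],[.2,-.22,.003],[-.2,-.22,.003],[-.2,.22,.003]]; st=[[.14,.015,.003],[.14,-.015,.003],[-.14,-.015,.003],[-.14,.015,.003]]
D0={n:grad(f"pics/{n}0.png") for n in("top","side")}; D1={n:grad(f"pics/{n[0]}{sys.argv[1]}full.png") for n in D0}
S={}
for ns in(("top",),("side",),("top","side")):
    S=opt(lambda m:sum(along(D0[n],proj(n,place(m,st)))+(along(D0[n],proj(n,place(m,mat)))) for n in ns),[.5758,-.0943,.2212])
    p=S if True else 0
    T0=opt(lambda t:sum(along(D0[n],hull(n,t)[:,0]) for n in ns),[*place(S,[.006,-.105,0])[0,:2],S[2]+.02])
    T=opt(lambda t:sum(along(D1[n],hull(n,t)[:,0]) for n in ns),[*place(S,[.006,float(sys.argv[2]),0])[0,:2],S[2]+.02])
    print(ns,"mat",S.round(4),"tube0",inmat(S,T0).round(4),np.degrees(T0[2]-S[2]).round(2),"now",T.round(4),inmat(S,T).round(4),np.degrees(T[2]-S[2]).round(2))
E
python3 ref.py 4 -.0135
```

```text
('top',) mat [ 0.5783 -0.0928  0.2236] tube0 [ 0.0057 -0.105 ] 1.25 now [ 0.5832 -0.1046  0.248 ] [ 0.0021 -0.0125] 1.4
('side',) mat [ 0.575  -0.0913  0.2197] tube0 [ 0.0054 -0.1071] 1.22 now [ 0.5811 -0.1069  0.2551] [ 0.0026 -0.0165] 2.02
('top', 'side') mat [ 0.5751 -0.0913  0.2199] tube0 [ 0.0066 -0.1071] 1.25 now [ 0.5826 -0.1054  0.2506] [ 0.0042 -0.0154] 1.76
```

```bash
python3 -m creep '[{"translation":[-0.04,0,0],"twist":0},{"translation":[-0.04,0,0],"twist":0},{"translation":[-0.04,0,0],"twist":0},{"translation":[-0.04,0,0],"twist":0},{"translation":[-0.04,0,0],"twist":0},{"translation":[-0.04,0,0],"twist":0},{"translation":[-0.04,0,0],"twist":0},{"translation":[-0.04,0,0],"twist":0},{"translation":[-0.015,0,0],"twist":0},{"translation":[0,0,0],"twist":0}]'
python3 -m creep '[{"translation":[0,0,0.03],"twist":0},{"translation":[0,0,0.03],"twist":0},{"translation":[0,0,0.015],"twist":0},{"translation":[0,0,0.004],"twist":0},{"translation":[0,0,0],"twist":0}]'; python3 st.py
```

```text
clock: 18.7
ee_pos: [0.5866, -0.1171, 0.1798]
orientation: [0.624, 0.781, -0.0, 0.0]
wrist_force: [0.2, 0.8, 0.1]
finger_gap: 0.0855
gripper_force: 0.0
clock: 19.2
ee_pos: [0.5867, -0.113, 0.1009]
orientation: [0.622, 0.783, 0.0, -0.0]
wrist_force: [-0.2, -0.2, 1.0]
finger_gap: 0.0858
gripper_force: 0.0
t 19.2 tcp [ 0.5867 -0.113   0.1009] in mat [ 0.0065 -0.0206] y heading 13.1 z [-2.e-04  3.e-04 -1.e+00] F [-0.2 -0.2  1. ] q [-0.34  0.4   1.6   0.    1.14 -0.56]
```

Roll on 27 mm at the finger (about 14 mm for the tube), release gently and look.

```bash
python3 -m creep '[{"translation":[0,0,0.002],"twist":0},{"translation":[0,0,0.001],"twist":0},{"translation":[0.001,0,0],"twist":0},{"translation":[0.004,0,0],"twist":0},{"translation":[0.006,0,0],"twist":0},{"translation":[0.006,0,0],"twist":0},{"translation":[0.005,0,0],"twist":0},{"translation":[0.003,0,0],"twist":0},{"translation":[0.001,0,0],"twist":0},{"translation":[0.001,0,0],"twist":0}]'
python3 -m creep '[{"translation":[0,0,0],"twist":0},{"translation":[0,0,0],"twist":0},{"translation":[0,0,-0.002],"twist":0},{"translation":[0,0,-0.01],"twist":0},{"translation":[0,0,-0.03],"twist":0},{"translation":[0,0,-0.04],"twist":0},{"translation":[0.04,0,0],"twist":0},{"translation":[0.04,0,0],"twist":0},{"translation":[0.04,0,0],"twist":0},{"translation":[0.04,0,0],"twist":0}]'
python3 -m creep '[{"translation":[0.04,0,0],"twist":0},{"translation":[0.04,0,0],"twist":0},{"translation":[0.04,0,0],"twist":0},{"translation":[0.04,0,0],"twist":0},{"translation":[0,0,0],"twist":0}]'
python3 - <<'E'
from bench import r
import cv2
im=r.grab_frame("top"); cv2.imwrite("pics/t5full.png",im[:,:,::-1]); im=im[135:285,280:445]; cv2.imwrite("pics/t5.png",cv2.resize(im[:,:,::-1],None,fx=4,fy=4,interpolation=cv2.INTER_CUBIC))
im=r.grab_frame("side"); cv2.imwrite("pics/s5full.png",im[:,:,::-1])
im=im[165:330,235:455]; cv2.imwrite("pics/s5.png",cv2.resize(im[:,:,::-1],None,fx=3.6,fy=3.6,interpolation=cv2.INTER_CUBIC))
E
python3 ref.py 5 0; python3 st.py
```

```text
clock: 20.2
ee_pos: [0.581, -0.0869, 0.0987]
orientation: [0.622, 0.783, 0.0, 0.001]
wrist_force: [1.0, 0.7, 5.6]
finger_gap: 0.0857
gripper_force: 2.8
clock: 21.2
ee_pos: [0.5435, 0.0699, 0.18]
orientation: [0.622, 0.783, -0.0, -0.0]
wrist_force: [1.3, -0.0, 0.3]
finger_gap: 0.0856
gripper_force: 0.0
clock: 21.7
ee_pos: [0.5062, 0.2286, 0.1799]
orientation: [0.62, 0.785, 0.0, -0.001]
wrist_force: [0.2, -0.5, 1.1]
finger_gap: 0.0853
gripper_force: 0.0
('top',) mat [ 0.5783 -0.0928  0.2236] tube0 [ 0.0057 -0.105 ] 1.25 now [ 0.5823 -0.0912  0.247 ] [0.0043 0.0008] 1.34
('side',) mat [ 0.575  -0.0913  0.2197] tube0 [ 0.0054 -0.1071] 1.22 now [ 0.5783 -0.0929  0.2475] [ 0.0029 -0.0023] 1.59
('top', 'side') mat [ 0.5751 -0.0913  0.2199] tube0 [ 0.0066 -0.1071] 1.25 now [ 0.5794 -0.0921  0.2456] [ 0.004  -0.0017] 1.47
t 21.8 tcp [0.5076 0.225  0.1797] in mat [0.0035 0.3265] y heading 13.21 z [-4.e-04 -8.e-04 -1.e+00] F [ 0.3 -0.3  0.7] q [ 0.26  0.22  1.66 -0.    1.26  0.03]
```

View pics/t5.png

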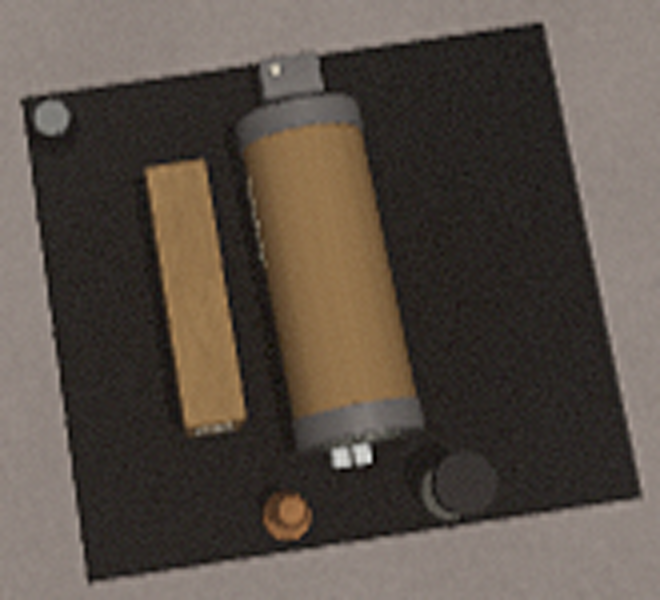

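View pics/s5.png

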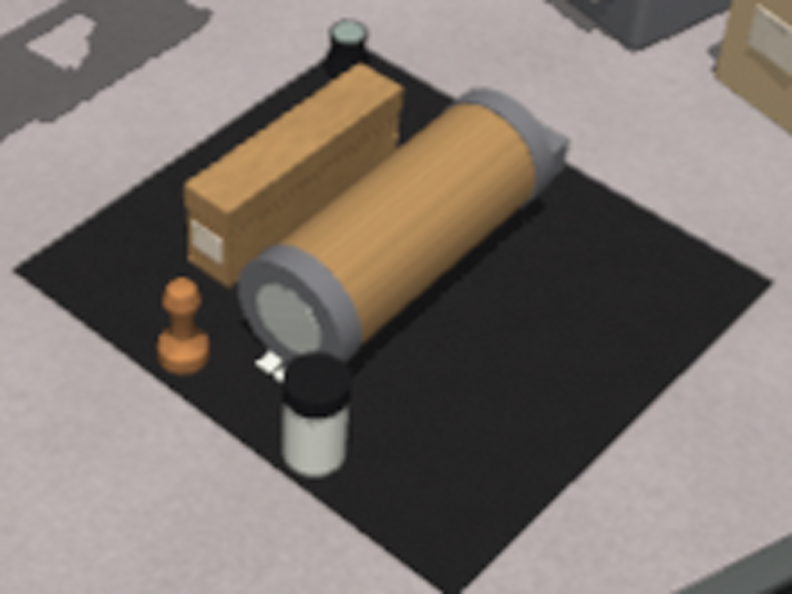

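```bash
python3 -m creep '[{"translation":[0,0,0],"twist":0},{"translation":[0,0,0],"twist":0},{"translation":[0,0,0],"twist":0},{"translation":[0,0,0],"twist":0},{"translation":[0,0,0],"twist":0},{"translation":[0,0,0],"twist":0},{"translation":[0,0,0],"twist":0},{"translation":[0,0,0],"twist":0},{"translation":[0,0,0],"twist":0},{"translation":[0,0,0],"twist":0}]' >/dev/null
python3 - <<'E'
from bench import r
import cv2
for n in("top","side"): cv2.imwrite(f"pics/{n[0]}6full.png",r.grab_frame(n)[:,:,::-1])
E
python3 ref.py 6 0
```

```text
('top',) mat [ 0.5783 -0.0928  0.2236] tube0 [ 0.0057 -0.105 ] 1.25 now [ 0.5824 -0.091   0.245 ] [0.0044 0.0008] 1.23
('side',) mat [ 0.575  -0.0913  0.2197] tube0 [ 0.0054 -0.1071] 1.22 now [ 0.5783 -0.0929  0.2474] [ 0.0029 -0.0022] 1.59
('top', 'side') mat [ 0.5751 -0.0913  0.2199] tube0 [ 0.0066 -0.1071] 1.25 now [ 0.5795 -0.092   0.2457] [ 0.0041 -0.0017] 1.48
```

The tube is at rest and centred to within 1–2 mm.

```bash
python3 -c "
from bench import r
print(r.job_done())"
```

```text
the job is handed in; nothing more can be done
None
```

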